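# Size a guide pin in the hole gauge

### The arm

A 6-joint arm with a two-finger parallel gripper is mounted at the origin on the work surface. World frame = base frame: x ahead of the robot, y to its left, z up, the work surface at z = 0. Lengths are in mm, angles in rad, forces in N, time in s.
With the tool pointing down it reaches from about 250 to 850 mm from the base axis. Payload 12.5 kg.
Tool frame: the origin (TCP) lies between the finger pads; the fingertips stand 11 mm ahead of it and the grasp point (between the pads) lies 8 mm behind it; z points along the fingers, x is the direction in which the jaws open and shut, and the axes are right-handed (so a half turn about z gives the same grasp; the last joint's range is limited). The gripper opens to 93 mm and grips with 3 to 60 N. Pads are 15 mm wide; open, the fingers measure 128 mm over their backs; the gripper's body (75 mm by 188 mm) begins 65 mm behind the grasp point.
Start: joints at [-1.333, 0.351, 1.652, -0, 1.139, -0.085], TCP at [174.492, -521.572, 229.633] pointing down, gripper open.
Joint ranges: [-2.75, 2.75], [-0.79, 2.1], [0.01, 2.65], [-1.57, 4.71], [0.07, 3.14], [-2.87, 2.87]. Speed limits (rad/s): [2.22, 2.22, 2.79, 3.14, 3.14, 3.14].

### API

Orientations are given as [roll, pitch, yaw] about the fixed x, y, z axes, in that order (R = Rz(yaw) Ry(pitch) Rx(roll)).
In Python, from workcell import movep, move_straight, move_j, grip, dwell, solve_ik, observe, grab_frame, get_calibration, IKError, close_job gives the robot as it stands. Calls block until the motion is done:
- movep(position, orientation): joint-space move of the TCP to a pose.
- move_straight(position, speed=150, rot=None): straight line of the TCP; rot=None keeps the orientation; speed is the mean speed in mm/s.
- move_j(angles): joint-space move.
- grip(opening, newtons=None): opening from 0.0 (shut) to 1.0 (fully open); newtons is the grip in N (None keeps the last); returns when the fingers have stopped.
- dwell(seconds).
- solve_ik(position, orientation): joint angles nearest the present ones, or None.
- observe(): the state.
- grab_frame(name): name is "scene" or "top" or "wrist"; returns (picture, depth): 420x560x3 uint8, red, green, blue; 420x560 float32, mm along the optical axis (not along the pixel's ray), 0 where there is no reading.
- get_calibration(name): a dict with "K" (3x3 intrinsics, pixels), "world_from_camera" (4x4, takes a point from camera to world coordinates); the wrist camera has in their place "T_tool_cam" (4x4, takes a point from camera to tool coordinates, whose origin is the TCP and whose axes are the tool frame's). Camera axes: x right, y up, looking along -z (the intrinsics and any distortion apply to the point x, -y, -z); pixel columns grow to the right and rows downward; lengths in mm; the calibration is good to about 2 mm. A picture is of the moment at which its call begins: read the wrist's pose just before it. get_calibration takes no time and is no camera call.
A pose or a line that the arm cannot do raises IKError and nothing moves.
- close_job(): hands the job in, once; it reports no verdict.
The state is a dict: "time": time; "joint_pos": joint angles; "joint_vel": joint speeds; "joint_efforts": joint torques, N m; "tcp_pos": TCP position; "orientation": TCP orientation; "ft_force": force on the tool from outside, world axes, zero at the start; "wrist_torque": the same for the moment, N m; "gripper_width": opening from 0.0 (shut) to 1.0 (fully open).
Only numpy, scipy, OpenCV 4.12 (cv2) and the standard library are available. Lean on these libraries where they do the work, as an engineer would, in place of code of your own. Each camera call takes 0.05 s, during which the arm holds its last target.

### The job

Find the size of the guide pin standing in the red holder: take it to the steel gauge plate and, starting with the smallest hole, press its shank gently on each hole in turn, always going on to the next larger one when it is refused, until one lets it pass cleanly. Leave the pin standing in that hole, pushed fully home with its head resting on the plate, and let go. Do not force the pin on the plate, and leave the other two pins and the things on the table alone.

Things in the scene. Friction and masses are not known exactly. Their poses are not given: they have to be found in the camera images.
- gauge_plate: Bare steel hole-gauge plate, 70 x 222 x 15 mm, its top 60 mm above the table, on a fixed dark stand with rubber mounts under both ends; 52 mm clear from plate top to the stand's base. It gives straight down about 1 mm for every 3 N pressed on it, at most 9 mm, and springs back. Origin: centre of its underside; y runs along the row of holes towards the smallest, z up.
- hole1 (a point): Centre of the mouth of hole 1 of the gauge plate, on its top face: round through hole of 11.5 mm diameter with a small edge chamfer. The smallest; the row runs 1, 2, 3, 4 with 45 mm from one centre to the next. Same axes as the plate.
- hole2 (a point): Centre of the mouth of hole 2 of the gauge plate, on its top face: round through hole of 15.5 mm diameter with a small edge chamfer.  Same axes as the plate.
- hole3 (a point): Centre of the mouth of hole 3 of the gauge plate, on its top face: round through hole of 19.5 mm diameter with a small edge chamfer.  Same axes as the plate.
- hole4 (a point): Centre of the mouth of hole 4 of the gauge plate, on its top face: round through hole of 23.5 mm diameter with a small edge chamfer. The largest. Same axes as the plate.
- red_top (a point): Centre of the top face of the red holder, a fixed red plastic block 62 x 62 x 50 mm with one upright 25 mm hole through its centre, in which the pin to be sized stands; 50 mm above the table.
- stock_stand: Fixed grey plastic stand, 62 x 150 x 50 mm, with two upright 25 mm holes 45 mm to either side of its centre along its y, in which the two other pins stand. Origin: centre of its underside.
- pin_a_head (a point): Centre of the head of pin a, 59 mm above its foot; z up along the pin. One of three loose guide pins (0.1 to 0.2 kg), alike from outside: round blue head, 32 mm across, 38 mm tall; under it a round steel shank 40 mm long, sunk out of sight in a holder, the head's shoulder resting on the holder's top. The pin may stand a few mm off the holder's centre. Which pin is in the red holder changes.
- pin_a_foot (a point): Centre of the foot (flat lower end) of pin a, 40 mm below the head's shoulder. The shank is 14, 18 or 22 mm thick, another in each pin (not told which); its last 4 mm taper, 2 mm narrower all round at the end. It has 1.5 mm of play on the diameter in its own gauge hole; the next smaller hole refuses it.
- pin_b_head (a point): Centre of the head of pin b, 59 mm above its foot; z up along the pin. One of three loose guide pins (0.1 to 0.2 kg), alike from outside: round blue head, 32 mm across, 38 mm tall; under it a round steel shank 40 mm long, sunk out of sight in a holder, the head's shoulder resting on the holder's top. The pin may stand a few mm off the holder's centre. Which pin is in the red holder changes.
- pin_b_foot (a point): Centre of the foot (flat lower end) of pin b, 40 mm below the head's shoulder. The shank is 14, 18 or 22 mm thick, another in each pin (not told which); its last 4 mm taper, 2 mm narrower all round at the end. It has 1.5 mm of play on the diameter in its own gauge hole; the next smaller hole refuses it.
- pin_c_head (a point): Centre of the head of pin c, 59 mm above its foot; z up along the pin. One of three loose guide pins (0.1 to 0.2 kg), alike from outside: round blue head, 32 mm across, 38 mm tall; under it a round steel shank 40 mm long, sunk out of sight in a holder, the head's shoulder resting on the holder's top. The pin may stand a few mm off the holder's centre. Which pin is in the red holder changes.
- pin_c_foot (a point): Centre of the foot (flat lower end) of pin c, 40 mm below the head's shoulder. The shank is 14, 18 or 22 mm thick, another in each pin (not told which); its last 4 mm taper, 2 mm narrower all round at the end. It has 1.5 mm of play on the diameter in its own gauge hole; the next smaller hole refuses it.
- driver: Loose screwdriver, 180 mm long, lying on the table; a bystander. Origin near its middle, x along it.
- spool_mid (a point): Centre of a small empty white plastic spool, 70 mm in diameter and 50 mm tall, standing loose on the table; a bystander.
Things that resemble listed ones, but are neither listed nor needed, are in the scene too. Leave any white look-alike of the part that bears pin_c_head alone. What is shaped like the part that bears pin_b_head but yellow is not meant.

How it is judged:
By the outcome, as a careful person would: the job done as asked, in the order asked, and still so for the second after the job is handed in, with the robot touching nothing.
It also fails if it takes over 61 s, if anything falls off the work surface, if the arm or the gripper's body presses on something with over 40 N, if the wrist force passes 120 N, or if a joint passes its speed limit or range.

## Working session

There is one attempt and no reset: what is moved stays moved. The work goes in short steps, each a Python script; the robot and the scene stay as the last script left them, time stands still between calls to the robot, and variables do not carry over. Pictures are saved under pics/ and viewed, and the job is handed in when it is done.

```bash
mkdir -p pics; cat > h.py <<'E'
import numpy as np, cv2
from workcell import *
def save(n,im): cv2.imwrite('pics/'+n+'.png',im[...,::-1])
def world_pts(depth,K,T,vv,uu):
    z=depth[vv,uu].astype(float)
    x=(uu-K[0,2])/K[0,0]*z; y=(vv-K[1,2])/K[1,1]*z
    P=np.stack([x,-y,-z,np.ones_like(z)],-1)
    return (P@T.T)[...,:3]
def ray_plane(u,v,K,T,h):
    d=T[:3,:3]@np.array([(u-K[0,2])/K[0,0],-(v-K[1,2])/K[1,1],-1.])
    o=T[:3,3]; return o+d*(h-o[2])/d[2]
E
python3 - <<'E'
from h import *
for n in('scene','top'):
    im,d=grab_frame(n); save(n,im); np.savez('pics/'+n,im=im,d=d); c=get_calibration(n); print(n,c)
print(get_calibration('wrist')); print(observe())
E
```

```text
scene {'K': array([[510.34286839,   0.        , 279.40755931],
       [  0.        , 510.34286839, 203.66172688],
       [  0.        ,   0.        ,   1.        ]]), 'world_from_camera': array([[-7.49684777e-01, -4.38206663e-01,  4.95931100e-01,
         1.25067059e+03],
       [ 6.61652496e-01, -5.11850819e-01,  5.47927655e-01,
         6.77647555e+02],
       [ 1.37371908e-02,  7.38907071e-01,  6.73667299e-01,
         9.78575525e+02],
       [ 0.00000000e+00,  0.00000000e+00,  0.00000000e+00,
         1.00000000e+00]])}
top {'K': array([[415.60469594,   0.        , 281.03870114],
       [  0.        , 415.60469594, 207.96614097],
       [  0.        ,   0.        ,   1.        ]]), 'world_from_camera': array([[ 1.59022756e-02,  9.98330756e-01, -5.55231348e-02,
         4.81406570e+02],
       [-9.99873407e-01,  1.58479031e-02, -1.41946967e-03,
        -6.04837026e+01],
       [-5.37174967e-04,  5.55386787e-02,  9.98456392e-01,
         1.37764391e+03],
       [ 0.00000000e+00,  0.00000000e+00,  0.00000000e+00,
         1.00000000e+00]])}
{'K': array([[293.02058055,   0.        , 
[... 462 characters left out ...]
0000e+00]])}
{'time': 0.1, 'joint_pos': array([-1.33260947e+00,  3.51222154e-01,  1.65232957e+00, -3.64532985e-05,
        1.13909554e+00, -8.46012005e-02]), 'joint_vel': array([ 0.00049462, -0.00123138, -0.00128424,  0.00190957, -0.00059336,
       -0.00074048]), 'joint_efforts': array([ 7.05068232e-04, -4.98024023e+01, -2.85702932e+01,  7.00076460e-02,
        2.39687122e-02, -5.66858841e-05]), 'tcp_pos': array([ 174.41405366, -521.31116616,  229.14505796]), 'orientation': array([-3.14153651e+00,  1.05363848e-03, -1.24799297e+00]), 'ft_force': array([ 0.45733199, -0.33648001,  0.487818  ]), 'wrist_torque': array([-0.02197632,  0.03525038,  0.02534304]), 'gripper_width': 1.0034100661879866}
```

View pics/scene.png

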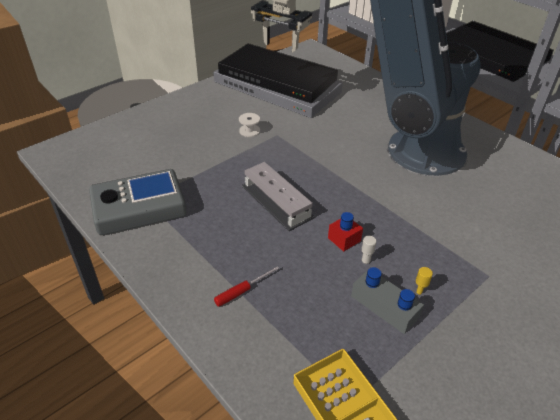

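View pics/top.png

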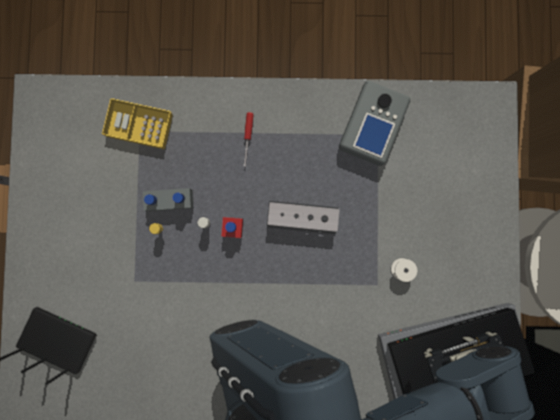

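The top view shows these candidates for "pin in red holder":
- Blue head on the red block at (231,227). This one fits the description.
- Blue heads in the grey stand at (151,200) and (179,198). These are the other two pins.
- White look-alike at (203,222) and yellow one at (155,229). Both are standing on the table.

The gauge plate is at (304,217), with its smallest hole on the left at about (283,215). Next I'll measure and check a crop.

```bash
python3 - <<'E'
from h import *
out={}
for n in('top','scene'):
    f=np.load(f'pics/{n}.npz'); im,d=f['im'],f['d']; c=get_calibration(n); K,T=c['K'],c['world_from_camera']
    vv,uu=np.mgrid[:420,:560]; W=world_pts(d,K,T,vv,uu); ok=d>0
    hsv=cv2.cvtColor(im,cv2.COLOR_RGB2HSV)
    blue=((hsv[...,0]>105)&(hsv[...,0]<130)&(hsv[...,1]>150)&(hsv[...,2]>60)).astype(np.uint8)
    k,l,s,ce=cv2.connectedComponentsWithStats(blue)
    for i in range(1,k):
        if 20<s[i,4]<600:
            m=(l==i)&ok; z=W[m][:,2]; t=m&(W[...,2]>84)
            mb=W[t]; print(n,'blue',ce[i].round(1),s[i,4],'ztop',np.percentile(z,90).round(1),'top ctr',((mb.min(0)+mb.max(0))/2).round(1),mb.mean(0).round(1),len(mb))
    m=ok&(W[...,2]>55)&(W[...,2]<65)&(W[...,0]>350)&(W[...,0]<600)&(W[...,1]>-250)&(W[...,1]<0)
    k,l,s,ce=cv2.connectedComponentsWithStats(m.astype(np.uint8)); i=1+np.argmax(s[1:,4])
    q=W[l==i][:,:2].astype(np.float32); print(n,'plate',cv2.minAreaRect(q),np.median(W[l==i][:,2]))
    # holes: dark blobs
f=np.load('pics/top.npz'); im=f['im']
save('crop1',cv2.resize(im[170:270,140:360],(792,360),interpolation=cv2.INTER_CUBIC))
im=np.load('pics/scene.npz')['im']
save('crop2',cv2.resize(im[150:330,230:450],(733,600),interpolation=cv2.INTER_CUBIC))
E
```

```text
Traceback (most recent call last):
ValueError: zero-size array to reduction operation minimum which has no identity
```

```bash
python3 - <<'E'
from h import *
for n in('top','scene'):
    f=np.load(f'pics/{n}.npz'); im,d=f['im'],f['d']; c=get_calibration(n); K,T=c['K'],c['world_from_camera']
    vv,uu=np.mgrid[:420,:560]; W=world_pts(d,K,T,vv,uu); ok=d>0
    hsv=cv2.cvtColor(im,cv2.COLOR_RGB2HSV)
    blue=((hsv[...,0]>105)&(hsv[...,0]<130)&(hsv[...,1]>150)&(hsv[...,2]>60)).astype(np.uint8)
    k,l,s,ce=cv2.connectedComponentsWithStats(blue)
    for i in range(1,k):
        if 20<s[i,4]<600:
            m=(l==i)&ok; z=W[m][:,2]; z9=np.percentile(z,90); mb=W[m&(W[...,2]>z9-5)]
            print(n,'blue',ce[i].round(1),s[i,4],'ztop',z9.round(1),((mb.min(0)+mb.max(0))/2).round(1),mb.mean(0).round(1),len(mb))
    m=ok&(W[...,2]>54)&(W[...,2]<68)&(W[...,0]>350)&(W[...,0]<600)&(W[...,1]>-250)&(W[...,1]<40)
    k,l,s,ce=cv2.connectedComponentsWithStats(m.astype(np.uint8)); i=1+np.argmax(s[1:,4])
    q=W[l==i][:,:2].astype(np.float32); print(n,'plate',cv2.minAreaRect(q),np.median(W[l==i][:,2]),s[i])
f=np.load('pics/top.npz'); im=f['im']
save('crop1',cv2.resize(im[170:270,140:360],(792,360),interpolation=cv2.INTER_CUBIC))
im=np.load('pics/scene.npz')['im']
save('crop2',cv2.resize(im[150:330,230:450],(733,600),interpolation=cv2.INTER_CUBIC))
E
```

```text
top blue [374.8 135.7] 190 ztop 67.9 [ 794.  -350.6   67.3] [ 792.  -353.    65.6] 128
top blue [149. 199.] 61 ztop 91.5 [574.4 352.6  90.1] [573.7 351.9  89.4] 49
top blue [177.6 197.4] 62 ztop 92.1 [580.4 263.7  90.9] [581.4 263.1  90.2] 45
top blue [230.4 226.7] 56 ztop 91.2 [493.   96.9  90.6] [491.5  96.9  89.1] 44
top plate ((530.6709594726562, -130.30641174316406), (221.77957153320312, 70.2177505493164), 85.27986907958984) 60.17846168133508 [ 268  202   72   29 1424]
scene blue [346.2 220.4] 170 ztop 89.3 [497.6 100.6  88.1] [498.  100.9  88.1] 81
scene blue [372.9 276.9] 231 ztop 89.4 [586.1 266.2  89.2] [586.4 266.4  88. ] 117
scene blue [405.7 299.1] 255 ztop 89.2 [578.8 354.7  88.7] [579.2 354.8  87.9] 136
scene plate ((530.2842407226562, -129.74777221679688), (228.3935546875, 76.60909271240234), 84.9141845703125) 60.05647064373079 [ 245  162   67   53 1375]
```

View pics/crop1.png

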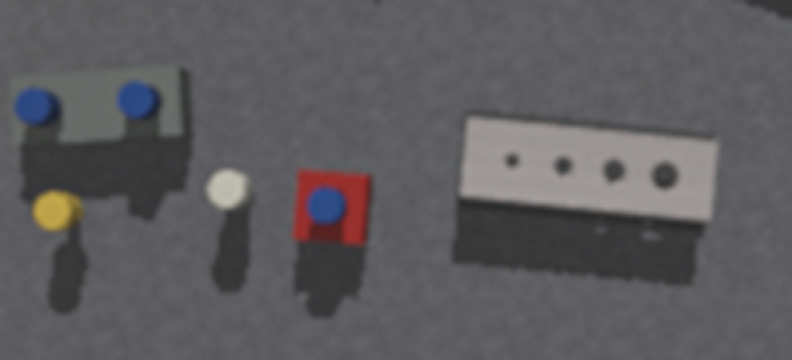

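View pics/crop2.png

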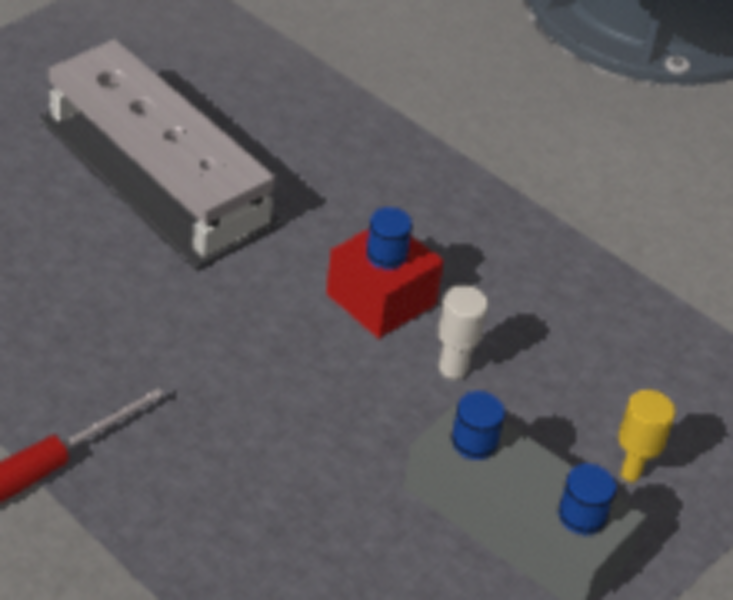

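The crops confirm the choice: the blue head at scene (346,220) stands in the red block. White and yellow stand free, and the plate's smallest hole is the one nearest the red holder. Next I'll take close wrist views of the head and the holes, keeping the same camera-to-feature height in each.

```bash
cat >> h.py <<'E'
YAW=-0.085
def wrist(n):
    o=observe(); im,d=grab_frame('wrist'); save(n,im)
    from scipy.spatial.transform import Rotation as R
    M=np.eye(4); M[:3,:3]=R.from_euler('xyz',o['orientation']).as_matrix(); M[:3,3]=o['tcp_pos']
    c=get_calibration('wrist'); np.savez('pics/'+n,im=im,d=d,T=M@c['T_tool_cam'],K=c['K'],M=M)
    return o,im,d,c['K'],M@c['T_tool_cam']
E
python3 - <<'E'
from h import *
import math
p=np.array([530.5,-130.0]); yd=np.array([math.cos(math.radians(85.1)),math.sin(math.radians(85.1))])
print(solve_ik([495,98,128],[math.pi,0,YAW]))
m=p+0*yd
movep([m[0],m[1],128],[math.pi,0,YAW]); movep([m[0],m[1],100],[math.pi,0,YAW])
o=wrist('w_plate')[0]; print(o['time'],o['tcp_pos'],o['orientation'],o['ft_force'])
movep([495,98,128],[math.pi,0,YAW]); grip(0.7)
o=wrist('w_pin')[0]; print(o['time'],o['tcp_pos'],o['orientation'],o['ft_force'])
E
```

```text
[ 1.03170603e-01  4.06042554e-01  1.86040084e+00 -4.44089210e-16
  8.75149263e-01  1.88170603e-01]
2.3 [ 529.48961313 -130.30221      99.26966205] [-3.14087894e+00  2.96498908e-03 -8.61316383e-02] [-0.05797705  0.25372404  0.02107325]
3.9417 [495.00667324  97.97547451 127.99747976] [ 3.14158830e+00  1.32873269e-05 -8.50137864e-02] [0.62036989 0.32702287 0.5096551 ]
```

View pics/w_plate.png

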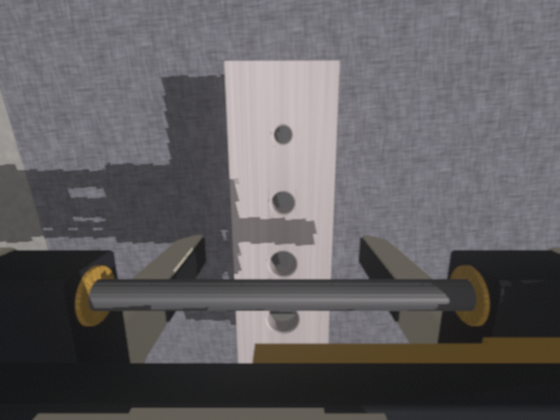

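View pics/w_pin.png

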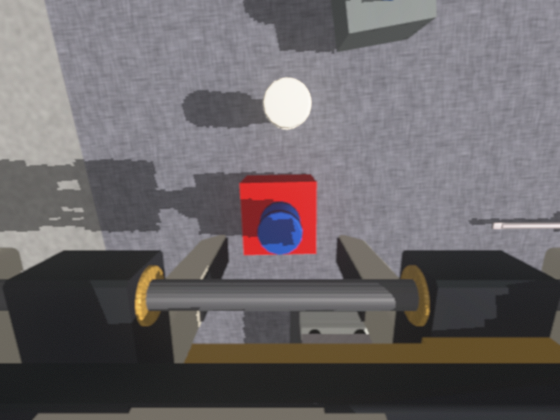

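The wrist views show holes 1 to 3 at (283,133), (283,201) and (283,263), hole 4 partly hidden at (283,318), and the blue head top at (280,232) between the jaws. Next I'll turn these into positions.

```bash
python3 - <<'E'
from h import *
f=np.load('pics/w_pin.npz'); im,K,T,d,M=[f[k] for k in('im','K','T','d','M')]
hsv=cv2.cvtColor(im,cv2.COLOR_RGB2HSV)
b=((hsv[...,0]>100)&(hsv[...,0]<130)&(hsv[...,1]>150)&(hsv[...,2]>50)).astype(np.uint8); b[:190]=0;b[270:]=0
ys,xs=np.nonzero(b); W=world_pts(d,K,T,ys,xs); print('ztop',np.percentile(W[:,2],[50,90]))
t=W[:,2]>np.percentile(W[:,2],90)-4; g=np.zeros_like(b); g[ys[t],xs[t]]=1
c=max(cv2.findContours(g,0,1)[0],key=cv2.contourArea); e=cv2.fitEllipse(c); 
P=np.array([ray_plane(u,v,K,T,88.) for u,v in c[:,0]]); cc,r=cv2.minEnclosingCircle(P[:,:2].astype(np.float32))
print('top ellipse',e,'ctr',ray_plane(*e[0],K,T,88.).round(2),'encl',cc,r)
# red block top
m=((hsv[...,0]<8)|(hsv[...,0]>172))&(hsv[...,1]>150)
ys,xs=np.nonzero(m); W=world_pts(d,K,T,ys,xs); q=W[abs(W[:,2]-50)<4][:,:2].astype(np.float32); print('red',cv2.minAreaRect(q))
save('pincrop',cv2.resize(im[160:280,210:350],(700,600),interpolation=cv2.INTER_CUBIC))
f=np.load('pics/w_plate.npz'); im,K,T,d=[f[k] for k in('im','K','T','d')]
gray=cv2.cvtColor(im,cv2.COLOR_RGB2GRAY)
for (u,v,r) in [(283,133,14),(283,201,17),(283,263,19),(283,318,20)]:
    s=gray[v-r:v+r+1,u-r:u+r+1]; S=cv2.resize(s,None,fx=8,fy=8,interpolation=cv2.INTER_CUBIC)
    _,bw=cv2.threshold(S,0,255,cv2.THRESH_OTSU+cv2.THRESH_BINARY_INV)
    c=min((c for c in cv2.findContours(bw,0,1)[0] if cv2.contourArea(c)>4000),key=lambda c:abs(c[:,0].mean(0)-r*8).sum())
    e=cv2.fitEllipse(c); uu=u-r+(e[0][0]+.5)/8-.5; vv=v-r+(e[0][1]+.5)/8-.5
    x,y,w,h=cv2.boundingRect(c)
    print(np.round([uu,vv],1),np.round(np.array(e[1])/8,1),(w/8,h/8),ray_plane(uu,vv,K,T,60.).round(2))
pl=(np.abs(world_pts(d,K,T,*np.mgrid[:420,:560])[...,2]-60)<3); pl[230:]=0
ys,xs=np.nonzero(pl)
for lo,hi in((70,100),(100,160)):
    L=[];Rr=[]
    for v in range(lo,hi):
        xx=xs[ys==v]; L.append(ray_plane(xx.min()-.5,v,K,T,60.)); Rr.append(ray_plane(xx.max()+.5,v,K,T,60.))
    mid=(np.array(L)+np.array(Rr))/2; print('mid',mid[0].round(2),mid[-1].round(2),np.linalg.norm(np.array(L)-np.array(Rr),axis=1).mean())
save('platecrop',cv2.resize(im[50:350,200:370],(340,600),interpolation=cv2.INTER_CUBIC))
E
```

```text
ztop [87.10639734 87.9911076 ]
top ellipse ((280.5879211425781, 232.25575256347656), (36.32440185546875, 37.577178955078125), 18.582229614257812) ctr [494.25  99.02  88.  ] encl (493.87371826171875, 98.57112884521484) 15.095843315124512
red ((491.9976806640625, 97.58953857421875), (62.094974517822266, 61.23191833496094), 86.46566009521484)
[282.7 134.2] [18.2 19.4] (18.5, 19.625) [535.72 -63.28  60.  ]
[283.1 202.1] [21.8 23.4] (22.875, 22.875) [ 532.22 -107.73   60.  ]
[283.6 263. ] [24.1 26.8] (26.25, 25.25) [ 528.81 -152.18   60.  ]
[283.5 311.6] [37.9 41.2] (41.0, 34.75) [ 525.42 -191.19   60.  ]
mid [537.93 -25.45  60.  ] [536.17 -42.01  60.  ] 69.74373369571244
mid [536.43 -42.62  60.  ] [533.28 -78.85  60.  ] 69.64701829173688
```

View pics/pincrop.png

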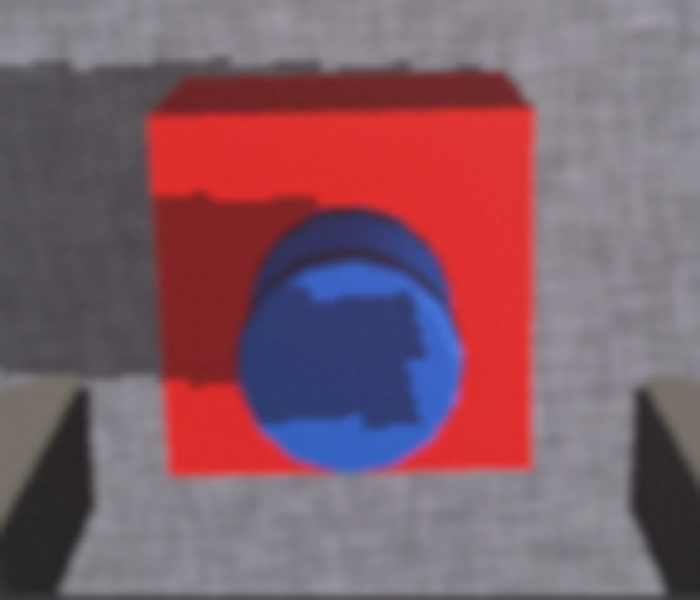

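View pics/platecrop.png

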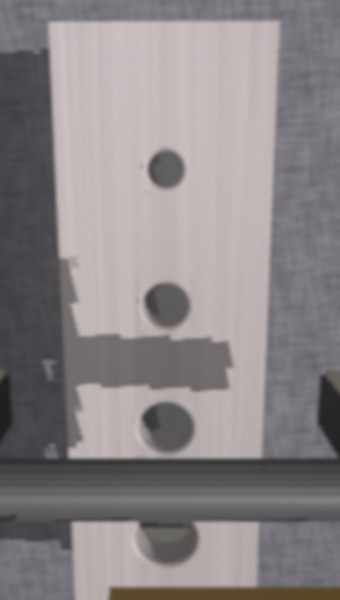

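Pin head is at about (494.1, 98.8). The holes are at h1 (535.7,-62.9), h2 (532.2,-107.7), h3 (528.7,-152.6), in a straight row about 44.6 mm apart. That agrees with the plate centre from the overhead camera. Now I'll grasp the pin and lift it.

```bash
python3 - <<'E'
from h import *
move_straight([494.1,98.8,67],120); o=observe(); print(o['tcp_pos'],o['ft_force'])
grip(0.0,35); dwell(.2); o=observe(); print('grip',o['time'],o['gripper_width']*93,o['ft_force'],o['wrist_torque'])
move_straight([494.1,98.8,72],40); o=observe(); print(o['ft_force'],o['wrist_torque'])
move_straight([494.1,98.8,125],120); dwell(.2); o=wrist('w_held')[0]; print(o['time'],o['tcp_pos'],o['gripper_width']*93,o['ft_force'],o['wrist_torque'])
im,d=grab_frame('scene'); save('s_held',im); np.savez('pics/s_held',im=im,d=d)
save('s_held_c',cv2.resize(im[120:300,260:440],(600,600),interpolation=cv2.INTER_CUBIC))
E
```

```text
[494.41130221  98.84197524  67.4162358 ] [-0.96091871  0.32352321  1.13750189]
grip 5.4833 31.41203859766857 [-2.40267572  0.44180857  4.61800253] [-0.06475486  0.47589539  0.03936234]
[-1.35330018 -0.00804632 -0.93199517] [ 0.0257926   0.17198464 -0.03911949]
6.55 [493.713027    98.74632865 124.22612028] 31.306749033542733 [ 0.75370022  0.00532399 -2.5007486 ] [ 0.018381   -0.10649637  0.05836172]
```

View pics/w_held.png

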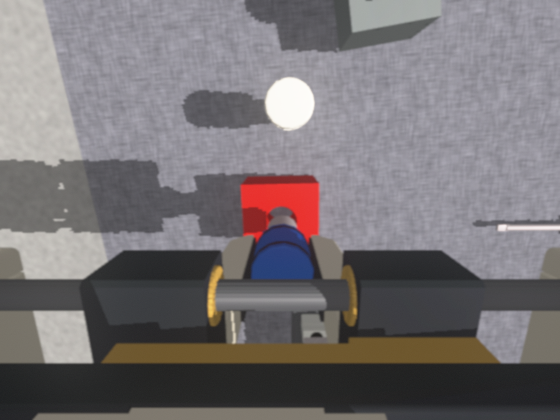

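View pics/s_held_c.png

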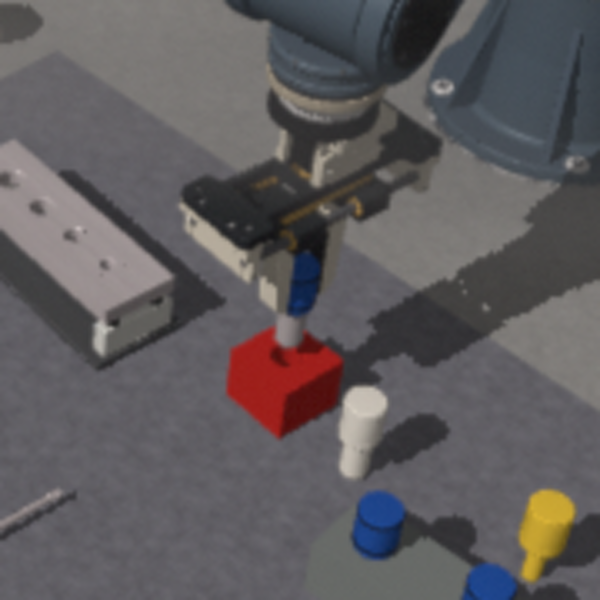

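The pin is held upright and clear of the holder, with the head at (282,262) and the foot at about (283,214). Next comes one settled view of the holes with the pin in hand. It also gives the pin's offset in the hand.

```bash
python3 - <<'E'
from h import *
import math
move_straight([494.1,98.8,140],150)
movep([527,-175,140],[math.pi,0,YAW]); dwell(.4)
o,im,d,K,T=wrist('w_pl2'); print(o['time'],o['tcp_pos'],o['orientation'],o['ft_force'],o['wrist_torque'])
save('w_pl2c',cv2.resize(im[60:300,180:380],(500,600),interpolation=cv2.INTER_CUBIC))
gray=cv2.cvtColor(im,cv2.COLOR_RGB2GRAY)
Rt=T[:3,3]
def proj(p):
    q=T[:3,:3].T@(np.array(p)-T[:3,3]); return K[0,0]*q[0]/-q[2]+K[0,2], K[1,1]*-q[1]/-q[2]+K[1,2]
for h,dia in (((535.7,-62.9,60),11.5),((532.2,-107.7,60),15.5),((528.7,-152.6,60),19.5)):
    u,v=[int(round(a)) for a in proj(h)]; r=int(dia*.5*1.2)+5
    s=gray[v-r:v+r+1,u-r:u+r+1]; S=cv2.resize(s,None,fx=8,fy=8,interpolation=cv2.INTER_CUBIC)
    _,bw=cv2.threshold(S,0,255,cv2.THRESH_OTSU+cv2.THRESH_BINARY_INV)
    c=max(cv2.findContours(bw,0,1)[0],key=cv2.contourArea)
    e=cv2.fitEllipse(c); uu=u-r+(e[0][0]+.5)/8-.5; vv=v-r+(e[0][1]+.5)/8-.5
    print((u,v),np.round([uu,vv],1),np.round(np.array(e[1])/8,1),ray_plane(uu,vv,K,T,60.).round(2))
# pin head in hand columns
hsv=cv2.cvtColor(im,cv2.COLOR_RGB2HSV); b=(hsv[...,0]>100)&(hsv[...,0]<130)&(hsv[...,1]>150)
for v in range(228,280,6):
    x=np.nonzero(b[v])[0]; x=x[(x>200)&(x<360)]; print(v,x.min() if len(x) else None,x.max() if len(x) else None,d[v,282],end='; ')
E
```

```text
8.3667 [ 527.11194689 -174.59377888  140.06845337] [ 3.14154188e+00 -1.13452154e-04 -8.43420215e-02] [-0.42333634 -0.44009306 -1.68845987] [-0.05479326 -0.10814459 -0.02319084]
(281, 72) [280.6  72.9] [15.2 17.7] [535.57 -63.6   60.  ]
(281, 135) [280.8 135.2] [19.9 20.7] [ 531.93 -108.1    60.  ]
(281, 192) [281.  191.7] [22.7 24.2] [ 528.33 -152.5    60.  ]
228 None None 169.67593; 234 297 298 158.4725; 240 None None 149.19933; 246 283 283 143.22511; 252 263 301 142.55766; 258 257 307 144.13277; 264 254 310 144.8232; 270 252 312 146.09549; 276 252 311 146.81795;
```

View pics/w_pl2c.png

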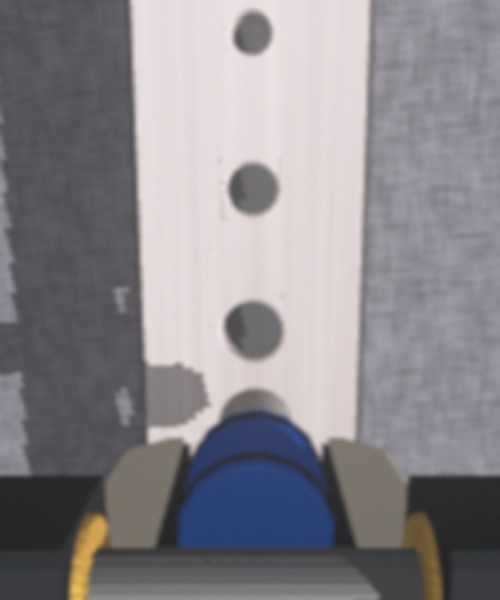

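The holes agree between views to about 0.4 mm, and the pin sits at x≈0 in the hand. I'll now probe hole 1 gently in small force-guarded steps.

```bash
cat >> h.py <<'E'
import math
H={1:(535.65,-63.1),2:(532.05,-107.9),3:(528.45,-152.7),4:(524.8,-197.6)}
def probe(k,dx=0,dy=0,fstop=5.,zmin=108,z0=119.):
    x,y=H[k]; x+=dx;y+=dy
    o=observe(); 
    if abs(o['tcp_pos'][0]-x)+abs(o['tcp_pos'][1]-y)>3 and o['tcp_pos'][2]<126: move_straight([*o['tcp_pos'][:2],128],100)
    move_straight([x,y,128],150,[math.pi,0,-0.0815]); move_straight([x,y,z0],60); dwell(.25)
    o=observe(); f0=o['ft_force'].copy(); t0=o['wrist_torque'].copy(); print('start',o['time'],o['tcp_pos'].round(2),f0.round(2))
    z=z0; r=None
    while z>zmin:
        z-=0.8; move_straight([x,y,z],12); o=observe(); f=o['ft_force']-f0
        print(round(z,1),o['tcp_pos'].round(2),f.round(1),(o['wrist_torque']-t0).round(2))
        if f[2]>fstop: r='refused'; break
    print(k,r or 'passing',o['time'],o['gripper_width']*93); return r
E
python3 - <<'E'
from h import *
probe(1)
o=observe(); dwell(.1); o=observe(); print(o['ft_force'],o['tcp_pos'])
E
```

```text
start 9.8667 [535.72 -63.17 119.12] [ 0.36  0.07 -0.97]
118.2 [535.63 -63.06 118.2 ] [-0.2  0.2 -0.5] [ 0.01 -0.03  0.03]
117.4 [535.62 -63.08 117.35] [-0.1  0.2 -1.1] [0.04 0.05 0.05]
116.6 [535.74 -63.1  116.7 ] [-0.5  0.3  0.5] [0.05 0.02 0.03]
115.8 [535.74 -63.14 115.95] [-0.6  0.7  2.4] [0.06 0.17 0.08]
115.0 [535.74 -63.1  115.15] [-1.9  0.3  5.4] [0.05 0.17 0.04]
1 refused 11.1167 31.293413023391228
[-1.47269381 -0.4023149   4.90989064] [535.76123218 -63.10814463 115.1533038 ]
```

Contact came at z≈116.8 and the force rose to about 5–6 N, so hole 1 refuses it. On to hole 2.

```bash
python3 - <<'E'
from h import *
probe(2,zmin=110)
o=observe(); print(o['ft_force'],o['tcp_pos'])
E
```

```text
start 12.5 [ 532.15 -107.79  119.12] [ 0.23 -1.16 -1.19]
118.2 [ 532.05 -107.9   118.21] [-0.4  0.4 -0.6] [ 0.01 -0.03  0.02]
117.4 [ 532.03 -107.89  117.34] [-0.1  1.3 -0.4] [ 0.08 -0.01 -0.01]
116.6 [ 532.11 -107.92  116.69] [-0.1  1.3  0.4] [ 0.06 -0.   -0.01]
115.8 [ 532.11 -107.93  115.95] [-1.1  0.5  3.1] [0.07 0.13 0.03]
115.0 [ 532.14 -107.94  115.16] [-1.2  1.7  4.9] [ 0.11  0.21 -0.  ]
114.2 [ 532.16 -107.94  114.44] [-2.6  1.3  7.2] [0.06 0.32 0.  ]
2 refused 14.0 31.36603498773647
[-2.34339737  0.17055982  6.03791696] [ 532.15624096 -107.93749041  114.43555641]
```

Hole 2 also refuses it, with contact again at about 116.7 mm. Capture is ±2.75 mm and hole estimates agree to under 1 mm, so this isn't misalignment. On to hole 3.

```bash
python3 - <<'E'
from h import *
probe(3,zmin=110)
o=observe(); print(o['ft_force'],o['tcp_pos'])
E
```

```text
start 15.2917 [ 528.55 -152.61  119.16] [ 0.11 -0.59 -1.33]
118.2 [ 528.45 -152.71  118.22] [-0.2  1.1  1.2] [ 0.    0.02 -0.06]
117.4 [ 528.42 -152.7   117.33] [ 0.1 -0.3  0.1] [-0.02  0.03 -0.03]
116.6 [ 528.51 -152.73  116.67] [-0.7  0.5  0.3] [ 0.01  0.09 -0.11]
115.8 [ 528.56 -152.74  115.94] [-0.7  0.8  2.5] [ 0.01  0.04 -0.03]
115.0 [ 528.58 -152.74  115.16] [-0.8  0.3  4.2] [ 0.06  0.13 -0.11]
114.2 [ 528.58 -152.75  114.39] [-1.3  1.3  5.5] [ 0.13  0.22 -0.07]
3 refused 16.7917 31.672661256651566
[-1.16989013  0.67925661  4.20568985] [ 528.58457935 -152.74767436  114.39338096]
```

Hole 3 refuses too, but at the same contact height. Aligned, a 22 mm pin's 18 mm foot would sink about 1.5 mm into a 19.5 mm hole. Before trusting this I'll check shank thickness and pin tilt in pictures: the saved one, plus a new one after lifting.

```bash
python3 - <<'E'
from h import *
move_straight([528.45,-152.7,140],100); dwell(.3)
o,im,d,K,T=wrist('w_chk'); print(o['time'],o['tcp_pos'],o['orientation'])
s,sd=grab_frame('scene'); save('s_chk',s); np.savez('pics/s_chk',im=s,d=sd,tcp=o['tcp_pos'])
t,td=grab_frame('top'); save('t_chk',t)
save('s_chkc',cv2.resize(s[110:230,230:350],(600,600),interpolation=cv2.INTER_CUBIC))
a=np.load('pics/w_held.npz')['im']
save('w_heldc',cv2.resize(a[170:290,220:350],(650,600),interpolation=cv2.INTER_CUBIC))
E
```

```text
17.5 [ 528.22224183 -152.61014568  139.52074642] [-3.14135633e+00  7.86410906e-04 -8.14566998e-02]
```

View pics/s_chkc.png

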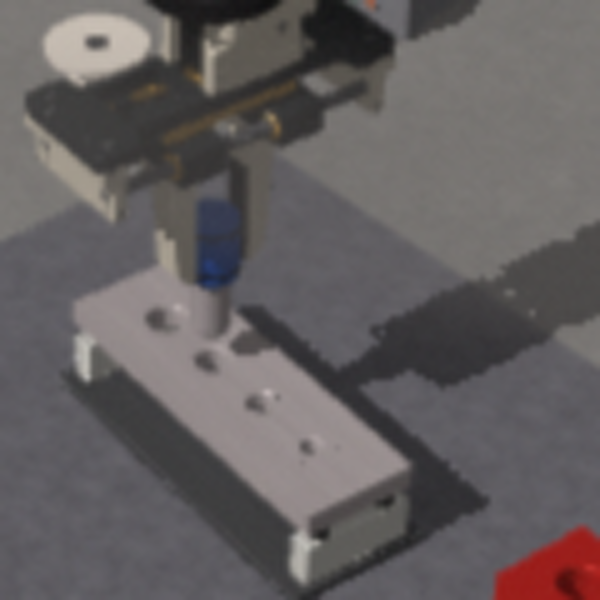

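View pics/w_heldc.png

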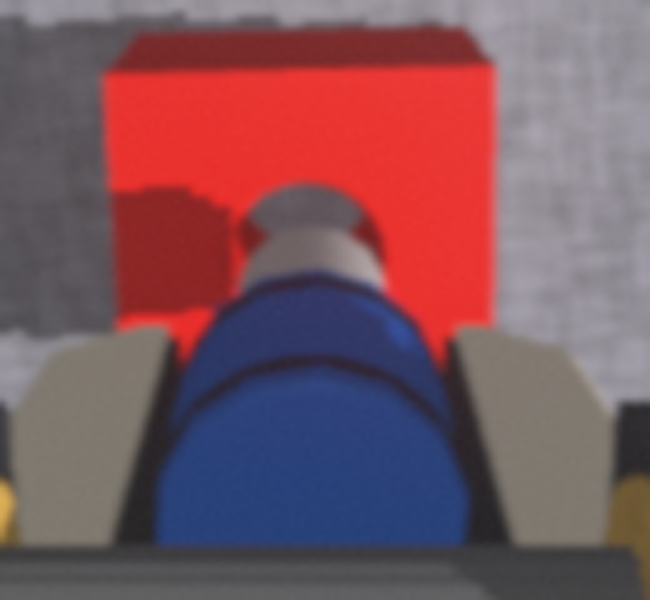

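View pics/w_chk.png

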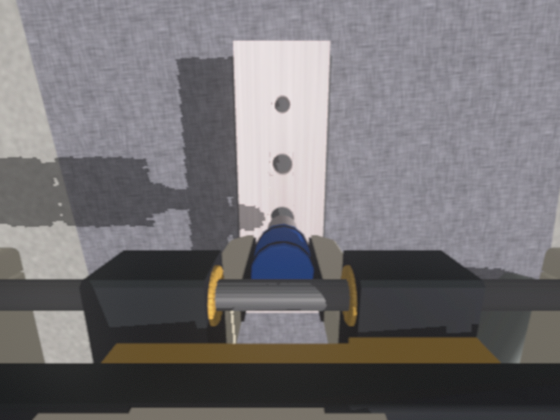

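```bash
python3 - <<'E'
import numpy as np,cv2
from h import *
for n in('w_held','w_chk'):
    f=np.load(f'pics/{n}.npz');im,d,K,T,M=[f[k] for k in('im','d','K','T','M')]
    vv,uu=np.mgrid[:420,:560]; W=world_pts(d,K,T,vv,uu); Ti=np.linalg.inv(M)
    L=W@Ti[:3,:3].T+Ti[:3,3]
    for v in range(208,250,3):
        m=(uu[v]>255)&(uu[v]<312)&(d[v]>0)&(d[v]<225)&(abs(L[v,:,0])<20)&(L[v,:,2]<62)
        x=L[v][m]
        if len(x): print(n,v,uu[v][m].min(),uu[v][m].max(),'x',x[:,0].min().round(1),x[:,0].max().round(1),'ymin',x[:,1].min().round(1),'z',x[:,2].min().round(1),x[:,2].max().round(1))
f=np.load('pics/s_chk.npz'); s,d=f['im'],f['d']; c=get_calibration('scene'); K,T=c['K'],c['world_from_camera']
vv,uu=np.mgrid[:420,:560]; W=world_pts(d,K,T,vv,uu)
for v in range(164,182,2):
    m=(uu[v]>258)&(uu[v]<290)&(W[v,:,2]>70); i=uu[v][m]
    if len(i): print(v,i.min(),i.max(),'width',((i.max()-i.min()+1)*d[v][m].mean()/K[0,0]).round(1),W[v][m].mean(0).round(1), s[v,i.min()-2:i.max()+3].mean(1).astype(int))
E
```

```text
w_held 217 274 289 x -5.8 5.3 ymin -10.0 z 47.1 54.0
w_held 220 270 292 x -8.7 7.5 ymin -10.1 z 39.3 53.6
w_held 223 269 294 x -9.3 8.9 ymin -10.0 z 32.5 50.9
w_held 226 267 295 x -10.9 9.4 ymin -15.2 z 9.3 52.1
w_held 229 266 297 x -9.6 9.3 ymin -14.8 z 4.9 15.8
w_held 232 262 300 x -12.1 10.9 ymin -14.8 z -0.6 15.6
w_held 235 260 311 x -13.0 17.4 ymin -14.8 z -5.5 14.3
w_held 238 258 311 x -14.3 17.1 ymin -14.9 z -10.6 11.9
w_held 241 257 311 x -14.7 16.8 ymin -15.3 z -16.0 10.2
w_held 244 256 311 x -15.4 16.4 ymin -15.0 z -19.6 10.4
w_held 247 256 311 x -14.7 16.0 ymin -13.8 z -20.4 9.7
w_chk 217 274 289 x -5.8 5.3 ymin -9.9 z 47.5 54.3
w_chk 220 270 292 x -8.8 7.4 ymin -9.9 z 40.0 54.8
w_chk 223 269 294 x -9.3 8.8 ymin -10.0 z 32.4 49.1
w_chk 226 267 295 x -11.0 9.4 ymin -15.2 z 9.3 53.4
w_chk 229 266 297 x -9.6 9.3 ymin -14.9 z 4.5 15.7
w_chk 232 262 300 x -12.0 10.9 ymin -14.8 z -0.7 14.8
w_chk 235 260 311 x -13.0 17.5 ymin -14.7 z -5.2 12.5
w_chk 238 258 311 x -14.1 17.0 ymin -14.8 z -10.2 10.9
w_chk 241 257 311 x -14.8 16.8 ymin -15.6 z -16.8 10.8
w_chk 244 256 311 x -15.3 16.4 ymin -14.8 z -18.9 11.1
w_chk 247 256 311 x -14.7 16.0 ymin -14.0 z -21.0 9.2
164 264 277 width 37.5 [ 543.7 -141.9  135.4] [144 146 147 123  92  88  84  66  54  57  63  60  55  51  46  58  89  94]
166 267 275 width 24.2 [ 542.2 -141.6  128. ] [141 122 103  90  68  53  61  62  56  48  55  72  91]
168 268 275 width 21.8 [ 536.1 -146.6  115.1] [144 142 134 133 122 108  82  76  73  76  88  95]
170 268 275 width 21.8 [ 535.4 -147.3  107.3] [147 143 136 136 131 123 109  94  77  75  86  91]
172 268 275 width 21.9 [ 536.2 -146.4  101.3] [156 154 137 136 132 123 109  94  78  82 110  88]
174 268 275 width 22.0 [ 535.  -147.8   92.8] [143 143 137 137 132 123 110  94  78  85 125 141]
176 269 274 width 13.8 [654.  -10.8 234. ] [142 139 133 126 116 109  93  92 121 143]
```

The scene view gives a shank about 22 mm wide, and the wrist depth fits radius 10–11 mm, so the refusal at hole 3 is plausible. That hole rejects a 22 mm pin, and an 18 mm pin would have had ±2.75 mm of capture. On to hole 4.

```bash
python3 - <<'E'
from h import *
probe(4,zmin=110.5)
o=observe(); print(o['ft_force'],o['tcp_pos'])
E
```

```text
start 18.6583 [ 524.93 -197.52  119.19] [-0.6   0.44 -1.42]
118.2 [ 524.78 -197.61  118.19] [ 1.1 -0.6 -0.8] [-0.04  0.01 -0.03]
117.4 [ 524.77 -197.58  117.35] [-0.4 -0.5 -0.4] [0.1  0.02 0.01]
116.6 [ 524.78 -197.59  116.55] [-0.3 -0.4 -0.6] [-0.02 -0.01 -0.09]
115.8 [ 524.76 -197.56  115.74] [ 0.4 -0.8 -0.3] [ 0.04  0.05 -0.04]
115.0 [ 524.79 -197.6   114.96] [ 0.8 -0.8 -0.6] [ 0.03 -0.01 -0.06]
114.2 [ 524.78 -197.58  114.15] [ 0.8 -0.2  0.4] [0.01 0.02 0.03]
113.4 [ 524.74 -197.54  113.36] [ 0.6 -0.2  0.5] [ 0.07  0.12 -0.06]
112.6 [ 524.76 -197.54  112.59] [-0.5  0.8  1.6] [ 0.21  0.19 -0.04]
111.8 [ 524.8  -197.57  111.88] [-0.7  0.3  2.4] [ 0.3   0.35 -0.09]
111.0 [ 524.56 -197.4   110.68] [-1.3  1.3 -0.7] [ 0.42  0.35 -0.  ]
110.2 [ 524.55 -197.47  109.95] [-1.5  1.6  1.2] [ 0.51  0.54 -0.07]
4 passing 21.4083 31.52302231804878
[-2.10021482  2.00669026 -0.20983206] [ 524.55319605 -197.46650184  109.95337391]
```

It enters, rubbing only on the taper about 3.5 mm in, which means a close fit. That fits a 22 mm shank. The side force asks for a small shift to -x/+y, so I'll relieve that and carry on down with the force guard.

```bash
python3 - <<'E'
from h import *
x,y,z=524.8,-197.6,110.2
f0=np.array([-.6,.44,-1.4])
x-=.6;y+=.6; move_straight([x,y,z],10); dwell(.15); o=observe(); print(o['tcp_pos'].round(2),(o['ft_force']-f0).round(1),o['wrist_torque'].round(2))
st=''
while z>79.5:
    z-=1.5; move_straight([x,y,z],20); o=observe(); f=o['ft_force']-f0
    print(round(z,1),o['tcp_pos'].round(2),f.round(1),o['wrist_torque'].round(2))
    if f[2]>5: print('STOP'); break
    if abs(f[0])>1.2: x+=.12*np.sign(f[0])
    if abs(f[1])>1.2: y+=.12*np.sign(f[1])
print(x,y,o['time'])
E
```

```text
[ 524.37 -197.12  110.27] [ 0.4 -0.9 -0.2] [ 0.03 -0.03  0.01]
108.7 [ 524.27 -197.09  108.64] [ 0.3 -0.5 -1.6] [-0.05 -0.11  0.  ]
107.2 [ 524.2  -197.01  107.11] [ 1.3 -0.9 -0.2] [-0.03 -0.09 -0.01]
105.7 [ 524.31 -196.98  105.62] [ 0.8 -0.1  0. ] [-0.07 -0.12 -0.01]
104.2 [ 524.3  -196.99  104.11] [ 0.7 -0.7  0.3] [ 0.03 -0.07 -0.02]
102.7 [ 524.3  -196.97  102.59] [ 0.5 -0.  -0.6] [-0.09 -0.08 -0.1 ]
101.2 [ 524.3  -196.98  101.1 ] [ 0.8 -0.5  0. ] [-0.05 -0.07 -0.03]
99.7 [ 524.29 -196.98   99.61] [ 0.3 -0.2 -0.9] [-0.05 -0.1   0.03]
98.2 [ 524.3  -196.99   98.1 ] [ 0.5 -0.6 -0. ] [-0.08 -0.07  0.03]
96.7 [ 524.32 -197.     96.62] [ 0.5 -1.1 -0. ] [-0.04 -0.12  0.02]
95.2 [ 524.3  -197.01   95.11] [ 1.2 -0.6 -0.2] [-0.05 -0.03  0.08]
93.7 [ 524.31 -197.     93.62] [ 1.4 -0.  -0.5] [-0.02 -0.08 -0.02]
92.2 [ 524.43 -196.99   92.11] [-0.4 -0.4 -0.1] [-0.03 -0.11 -0.02]
90.7 [ 524.46 -197.02   90.61] [ 0.6 -0.2 -0. ] [-0.03 -0.01  0.06]
89.2 [ 524.47 -197.01   89.12] [ 0.8 -0.  -0.2] [ 0.06 -0.05 -0.03]
87.7 [ 524.45 -197.04   87.63] [-0.6 -0.9 -0.9] [ 0.04 -0.09 -0.  ]
86.2 [ 524.47 -197.03   86.13] [-0.3 -0.5 -0.1] [ 0.03 -0.01 -0.  ]
84.7 [ 524.45 -197.01   84.61] [-0.3  0.4 -0.7] [ 0.01 -0.03  0.06]
83.2 [ 524.47 -197.02   83.12] [ 0.2 -1.  -0.7] [-0.02  0.02  0.04]
81.7 [ 524.45 -197.04   81.62] [ 1.1 -0.5 -0.1] [-0.01 -0.01 -0.03]
80.2 [ 524.45 -197.03   80.12] [ 0.7 -0.6  0.4] [0.04 0.01 0.02]
78.7 [ 524.44 -197.01   78.61] [-0.   0.3 -0.3] [-0.   -0.04  0.04]
524.4399999999999 -197.0 27.0583
```

No resistance all the way down, so it passes cleanly. I'll seat the shoulder, check, then release.

```bash
python3 - <<'E'
from h import *
x,y,z=524.44,-197.0,78.7
f0=observe()['ft_force']
while z>74.5:
    z-=.5; move_straight([x,y,z],12); o=observe(); f=o['ft_force']-f0
    print(round(z,1),o['tcp_pos'].round(2),f.round(1))
    if f[2]>3: print('seated'); break
s,sd=grab_frame('scene'); save('s_seat',cv2.resize(s[110:230,230:350],(600,600),interpolation=cv2.INTER_CUBIC))
print(observe()['time'])
E
```

```text
78.2 [ 524.44 -197.02   78.18] [-0.3 -1.3 -1.1]
77.7 [ 524.48 -197.02   77.7 ] [ 0.4 -0.7 -0.3]
77.2 [ 524.45 -196.99   77.2 ] [-0.5 -0.4 -0.5]
76.7 [ 524.46 -196.99   76.75] [-0.2 -0.1  1.8]
76.2 [ 524.47 -197.02   76.3 ] [-1.  -0.8  2.5]
75.7 [ 524.46 -197.     75.78] [-1.4 -1.2  3.5]
seated
28.6083
```

View pics/s_seat.png

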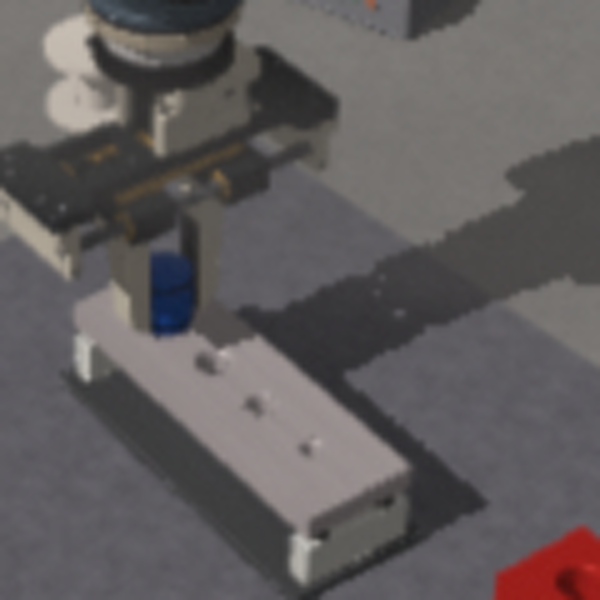

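The shoulder made contact at z≈76.8, exactly 40 mm below the foot contact height. The picture shows the head on the plate over hole 4 at about (172,300). I'll release and retreat.

```bash
python3 - <<'E'
from h import *
move_straight([524.44,-197.0,76.5],15); dwell(.2)
grip(0.6,10); dwell(.2)
move_straight([524.44,-197,150],100); 
movep([400,-330,240],[math.pi,0,-.5]); dwell(.3)
o=observe(); print(o['time'],o['tcp_pos'],o['ft_force'])
for n in('scene','top'):
    im,d=grab_frame(n); save(n+'_end',im); c=get_calibration(n); K,T=c['K'],c['world_from_camera']
    vv,uu=np.mgrid[:420,:560]; W=world_pts(d,K,T,vv,uu); hsv=cv2.cvtColor(im,cv2.COLOR_RGB2HSV)
    b=((hsv[...,0]>105)&(hsv[...,0]<130)&(hsv[...,1]>150)&(hsv[...,2]>60)).astype(np.uint8)
    k,l,s,ce=cv2.connectedComponentsWithStats(b)
    for i in range(1,k):
        if 20<s[i,4]<600:
            m=W[(l==i)&(d>0)]; z9=np.percentile(m[:,2],90); mb=m[m[:,2]>z9-5]; print(n,ce[i].round(1),z9.round(1),mb.mean(0).round(1))
    if n=='scene': save('s_endc',cv2.resize(im[90:330,190:450],(650,600),interpolation=cv2.INTER_CUBIC))
E
```

```text
31.8917 [ 400.46207899 -329.40656409  239.52298823] [-0.20781653  0.3236479  -0.13238764]
scene [262.3 167.8] 98.6 [ 528.7 -193.7   97.4]
scene [373.  276.9] 89.4 [586.1 266.4  87.9]
scene [405.7 299.1] 89.2 [579.2 354.7  87.6]
top [373.9 136. ] 67.3 [ 788.4 -350.7   65.3]
top [149. 199.] 90.7 [574.5 352.2  88.7]
top [177.7 197.4] 91.3 [580.7 263.4  89.1]
top [325.1 218.3] 100.6 [ 523.8 -195.1   98.5]
```

View pics/s_endc.png

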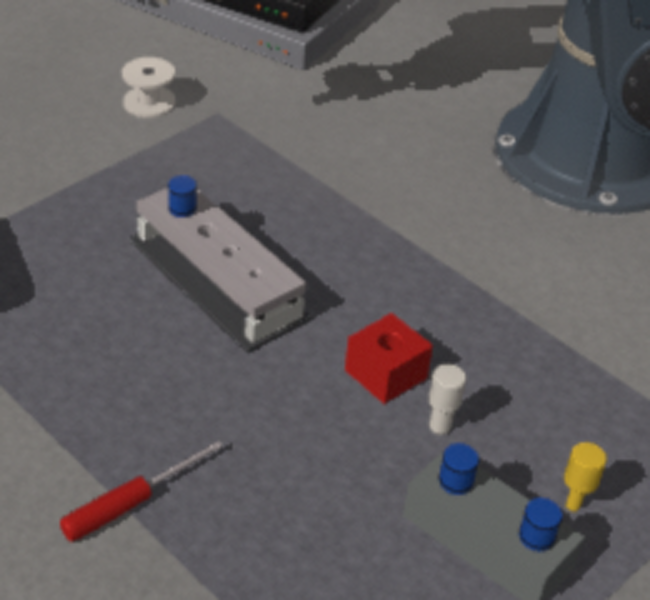

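View pics/top_end.png

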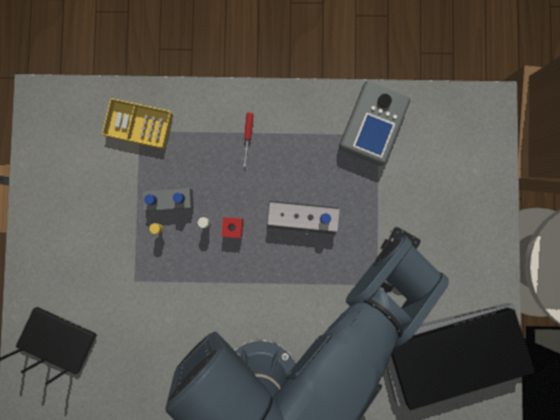

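The final views show the pin upright in hole 4 (top view (325,218)), with its head top at about 98–100 mm against the 98 mm expected. The red holder is empty, everything else is where it was, and the arm is clear. I'm handing in.

```bash
python3 -c "
from workcell import *
print(close_job())"
```

```text
the job is handed in; nothing more can be done
None
```

The pin from the red holder has a 22 mm shank. I left it standing in hole 4 (23.5 mm), pushed fully home and released, and handed the job in at about 32 s.

- **Probing:** I pressed it on holes 1, 2 and 3 in order with about 5–7 N, and each refused it. At hole 4 the taper rubbed lightly at first, at up to about 2.5 N. I shifted about 0.5 mm sideways, and it then slid down with no resistance.
- **Seating:** the shoulder met the plate 40 mm below the height where the foot had touched, which matches the shank length.
- **Last checks:** the head top reads 98.6 mm (scene camera) and 100.6 mm (top camera), against 98 mm expected. The top camera reads 1–3 mm high on the other pins too. The other two pins, both look-alikes, the screwdriver and the spool look unmoved, and the arm is clear.
- **A check that disagreed:** hole 3 refused the pin at the flat-contact height, although an aligned 22 mm pin's tapered foot should have sunk about 1.5 mm. I was about 0.7 mm off-centre there, as the hole 4 shift showed. An 18 mm pin would still have gone in at that offset, and the scene camera measured the shank at 22 mm, so I trust the refusal.

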